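# Hang the dippers on the flour bin and set out the full tin

## Task

Get the pantry corner ready for filling: hang every dipper by its own hook over a rim of the white storage bin, cup inside and off the bin's floor, upright and staying put by itself. Find the one full tin by feeling its weight and stand it in the middle of the wooden board; the empty tins must end standing on the green mat. Leave the other crockery and jars where they are.

Things in the scene. Friction and masses are not known exactly. Their poses are not given: they have to be found in the camera images.
- bin: white enamel storage bin, open at the top, with a blue rim; fixed to the counter. Outside 150 mm (its x) by 260 mm (its y) by 115 mm high, all four walls vertical and 6 mm thick, floor 6 mm thick. Origin: centre of its underside, on the counter; z up. It is turned a little from start to start.
- mat: flat green counter mat, fixed, 320 mm (its x) by 100 mm (its y), 3 mm thick, no lip. Origin: centre of its underside, on the counter. The tins start on it in a row along its x.
- board: square pale wooden board, fixed, 110 x 110 mm, 8 mm thick. Origin: centre of its underside, on the counter.
- dip1_grip (a point): steel dipper (up to four alike; may be absent), upright on its cup, 150 mm tall, 140 g: centre of its blue wooden grip, a block 26 (x) x 16 (y) x 47 (z) mm, pinched across y. z up, x the way the hook points. Cup 56 mm across, 45 tall, bottom 126.5 mm below this point, its axis 27 mm towards -x; a 7 mm stem joins the cup's edge to the grip.
- dip1_hook (a point): dip1's hook: the point that should rest on a rim, mid-throat on the underside of the hook's bridge; 11.5 mm towards +x and 36.5 mm below the grip point. 7 mm round bar, leaves the stem towards +x, then a leg turns down beyond a throat 16 mm wide; the leg's end is 27.5 mm below this point.
- dip2_grip (a point): grip centre of another dipper, same sizes and axes as dip1 (may be absent).
- dip2_hook (a point): the same point of dip2's hook, as for dip1.
- dip3_grip (a point): grip centre of another dipper, same sizes and axes as dip1 (may be absent).
- dip3_hook (a point): the same point of dip3's hook, as for dip1.
- dip4_grip (a point): grip centre of another dipper, same sizes and axes as dip1 (may be absent).
- dip4_hook (a point): the same point of dip4's hook, as for dip1.
- tin_k_knob (a point): round cream tin with brass lid (three alike; the lid stays on): centre of the upright dark wooden knob on it, a cylinder 26 mm across, 36 mm tall. Tin 66 mm across, 63 mm tall without the knob; this point is on its axis, 81 mm above its underside. Exactly one tin is full (600 to 800 g), the others empty (under 200 g); only weight tells.
- tin_m_knob (a point): round cream tin with brass lid (three alike; the lid stays on): centre of the upright dark wooden knob on it, a cylinder 26 mm across, 36 mm tall. Tin 66 mm across, 63 mm tall without the knob; this point is on its axis, 81 mm above its underside. Exactly one tin is full (600 to 800 g), the others empty (under 200 g); only weight tells.
- tin_t_knob (a point): round cream tin with brass lid (three alike; the lid stays on): centre of the upright dark wooden knob on it, a cylinder 26 mm across, 36 mm tall. Tin 66 mm across, 63 mm tall without the knob; this point is on its axis, 81 mm above its underside. Exactly one tin is full (600 to 800 g), the others empty (under 200 g); only weight tells.
- cup_a: bystander, not to be disturbed: terracotta cup, 72 mm wide, 75 mm tall. Origin at its underside.
- sugar: bystander, not to be disturbed: white lidded sugar bowl, 76 mm wide, 82 mm tall. Origin at its underside.
- eggcup: bystander, not to be disturbed: terracotta goblet, 60 mm wide, 75 mm tall. Origin at its underside.
- oats: bystander, not to be disturbed: amber glass jar with brass cap, 72 mm wide, 120 mm tall. Origin at its underside.
- pasta: bystander, not to be disturbed: amber glass jar with paper label, 72 mm wide, 120 mm tall. Origin at its underside.
- rice: bystander, not to be disturbed: clear jar with dark wooden cap, 68 mm wide, 110 mm tall. Origin at its underside.
- tin_k: tin_k itself: origin at the centre of its underside, z up.
- tin_m: tin_m itself: origin at the centre of its underside, z up.
- tin_t: tin_t itself: origin at the centre of its underside, z up.
Not all that is in view belongs to the job. There is more than one size of the board; the one meant has the size given above.

How it is judged:
By the outcome, as a careful person would: the job done as asked, in the order asked, and still so for the second after the job is handed in, with the robot touching nothing.
Of dip1, dip2, dip3, dip4 only 3 to 4 are there at a start; the rules pass over those that are not, and their reading is None.
At some moment in a run one of dip1, dip2, dip3, dip4, tin_k, tin_m, tin_t may be knocked a few centimetres aside while the robot is not near it.
It also fails if it takes over 210 s, if anything falls off the work surface, if the arm or the gripper's body presses on something with over 40 N, if the wrist force passes 120 N, or if a joint passes its speed limit or range.

## Robot

A 6-joint arm with a two-finger parallel gripper is mounted at the origin on the work surface. World frame = base frame: x ahead of the robot, y to its left, z up, the work surface at z = 0. Lengths are in m, angles in rad, forces in N, time in s.
With the tool pointing down it reaches from about 0.3 to 0.825 m from the base axis. Payload 5.4 kg.
Tool frame: the origin (TCP) lies at the very end of the fingers, on their centre line; the grasp point (between the pads) lies 19 mm behind it; z points along the fingers, y is the line along which they close (so a half turn about z gives the same grasp; the last joint's range is limited). The gripper opens to 92 mm and grips with 3 to 60 N. Pads are 20 mm wide; open, the fingers measure 128 mm over their backs; the gripper's body (75 mm by 189 mm) begins 69 mm behind the grasp point.
Start: joints at [-1.359, 0.158, 1.597, -0, 1.386, -0.21], TCP at [0.235, -0.525, 0.215] pointing down, gripper open.
Joint ranges: [-2.91, 2.91], [-0.94, 2.29], [0.18, 2.7], [-1.29, 4.43], [0.17, 2.64], [-3, 3]. Speed limits (rad/s): [2.57, 2.57, 3.14, 3.14, 3.14, 3.14].

## Interface

Orientations are given as a rotation vector (axis times angle).
In Python, from workcell import bot gives the robot as it stands. Calls block until the motion is done:
- bot.goto(position, orientation): joint-space move of the TCP to a pose.
- bot.line_to(position, rot=None, max_speed=0.15): straight line of the TCP; rot=None keeps the orientation; max_speed is the mean speed in m/s.
- bot.set_joints(angles): joint-space move.
- bot.set_gripper(opening, newtons=None): opening from 0.0 (shut) to 1.0 (fully open); newtons is the grip in N (None keeps the last); returns when the fingers have stopped.
- bot.hold(seconds).
- bot.inverse_kinematics(position, orientation): joint angles nearest the present ones, or None.
- bot.read_camera(name): name is "scene" or "side" or "wrist"; returns a dict with "pixels" (420x560x3 uint8, blue, green, red), "fx", "fy", "cx", "cy" (pixels), "R" (3x3) and "t" (3): a world point X has camera coordinates R X + t. Camera axes: x right, y down, z forward; pixel columns grow to the right and rows downward; lengths in m; the calibration is good to about 2 mm. A picture is of the moment at which its call begins. There is no depth.
A pose or a line that the arm cannot do raises bot.MotionError and nothing moves.
- bot.job_done(): hands the job in; it is judged then, once.
Readings, each from a call of its own:
- bot.current_clock(): time.
- bot.current_joints(): joint angles.
- bot.current_joint_vel(): joint speeds.
- bot.current_effort(): joint torques, N m.
- bot.current_ee_pos(): TCP position.
- bot.current_tool_rot(): TCP orientation.
- bot.current_contact_force(): force on the tool from outside, world axes, zero at the start.
- bot.current_ft_torque(): the same for the moment, N m.
- bot.current_opening(): opening from 0.0 (shut) to 1.0 (fully open).
- bot.current_grip_force(): force on a finger pad.
Only numpy, scipy, OpenCV 4.12 (cv2) and the standard library are available. Lean on these libraries where they do the work, as an engineer would, in place of code of your own. Each camera call takes 0.05 s, during which the arm holds its last target. There are 200 camera calls.

## Working session

There is one attempt and no reset: what is moved stays moved. The work goes in short steps, each a Python script; the robot and the scene stay as the last script left them, time stands still between calls to the robot, and variables do not carry over. Pictures are saved under pics/ and viewed, at most 14 in all, crops included, and the job is handed in when it is done.

```bash
ls; mkdir -p pics
python3 - <<'E'
from workcell import bot
import cv2,numpy as np
for n in("scene","side","wrist"):
    d=bot.read_camera(n);cv2.imwrite(f"pics/{n}0.png",d["pixels"])
    R,t=np.array(d["R"]),np.array(d["t"]);print(n,d["fx"],d["cx"],d["cy"],(-R.T@t).round(3),R.round(3).tolist())
print(bot.current_tool_rot(),bot.current_clock(),bot.current_contact_force())
E
```

```text
pics
scene 437.2384732388464 287.7184829403057 211.8618994766592 [1.184 0.707 1.108] [[-0.757, 0.653, 0.019], [0.466, 0.56, -0.686], [-0.458, -0.51, -0.728]]
side 465.655470204699 280.2785179355658 207.06475400552605 [0.472 1.218 0.919] [[-0.999, -0.042, -0.012], [-0.014, 0.553, -0.833], [0.042, -0.832, -0.553]]
wrist 351.86370325690353 277.3646732458281 204.14606734854618 [ 0.295 -0.496  0.384] [[0.409, -0.913, -0.002], [-0.886, -0.397, 0.242], [-0.221, -0.097, -0.97]]
[-3.07059031e+00 -6.57297923e-01  1.65307590e-05] 0.15 [ 0.30960888 -1.17298735  1.13759907]
```

View pics/scene0.png

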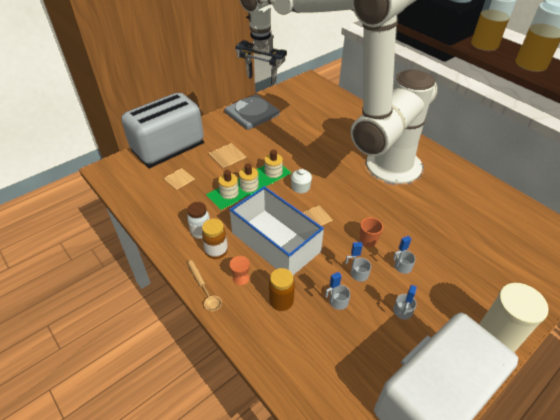

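View pics/side0.png

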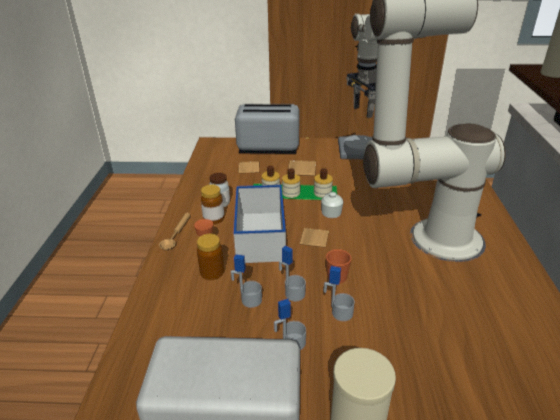

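The scene view shows four dippers with blue grips at (336,280), (356,249), (404,243) and (411,293). The tin knobs are at (228,176), (249,170) and (273,156), and the bin is at about (276,228). There are three candidate boards, at (227,156), (180,178) and (317,216), so I'll measure each one's size.

```bash
cat > h.py <<'E'
from workcell import bot
import cv2,numpy as np
def cam(n):
    d=bot.read_camera(n); d["R"]=np.array(d["R"]); d["t"]=np.array(d["t"]); d["C"]=-d["R"].T@d["t"]; return d
def ray(d,p):
    v=d["R"].T@np.array([(p[0]-d["cx"])/d["fx"],(p[1]-d["cy"])/d["fy"],1.]); return v/np.linalg.norm(v)
def onz(d,p,z):
    v=ray(d,p); return d["C"]+v*(z-d["C"][2])/v[2]
def proj(d,X):
    c=d["R"]@np.array(X)+d["t"]; return np.array([d["fx"]*c[0]/c[2]+d["cx"],d["fy"]*c[1]/c[2]+d["cy"]])
def tri(d1,p1,d2,p2):
    a,b=ray(d1,p1),ray(d2,p2); s=np.linalg.lstsq(np.c_[a,-b],d2["C"]-d1["C"],rcond=None)[0]
    P,Q=d1["C"]+s[0]*a,d2["C"]+s[1]*b; return (P+Q)/2,np.linalg.norm(P-Q)
def mask(d,lo,hi):
    return cv2.inRange(cv2.cvtColor(d["pixels"],cv2.COLOR_BGR2HSV),np.array(lo),np.array(hi))
def blobs(m,amin=25):
    n,l,s,c=cv2.connectedComponentsWithStats(m); return [(c[i].round(1),int(s[i][4]),s[i][:4].tolist(),l==i) for i in range(1,n) if s[i][4]>=amin]
BLUE=((105,130,50),(128,255,255)); GREEN=((45,120,50),(85,255,255)); PALE=((8,60,165),(25,150,255))
E
python3 - <<'E'
from h import *
S=cam("scene");D=cam("side")
for n,d in(("scene",S),("side",D)):
    print(n)
    for c,a,b,_ in blobs(mask(d,*BLUE)): print(" blue",c,a,b,onz(d,c,.1265).round(3)[:2],onz(d,c,.115).round(3)[:2] if a>300 else'')
    for c,a,b,_ in blobs(mask(d,*GREEN),100): print(" green",c,a,b)
    print([d["pixels"][int(y),int(x)].tolist() for x,y in ([(227,156),(180,178),(317,216),(227,140)] if n=="scene" else [(249,167),(302,168),(315,237)])])
h=lambda p:cv2.cvtColor(S["pixels"][p[1]:p[1]+1,p[0]:p[0]+1],cv2.COLOR_BGR2HSV)[0,0]
print([h(p).tolist() for p in((227,156),(180,178),(317,216),(150,190),(300,140))])
a=cv2.resize(S["pixels"][130:250,150:350],None,fx=4,fy=4,interpolation=cv2.INTER_CUBIC);cv2.imwrite("pics/c1.png",a)
E
```

```text
scene
 blue [276.7 221.7] 366 [230, 187, 93, 69] [0.618 0.028] [0.611 0.021]
 blue [404.7 243.1] 95 [400, 237, 11, 14] [0.385 0.331] 
 blue [356.5 248.5] 106 [352, 242, 10, 14] [0.508 0.255] 
 blue [335.3 279.6] 109 [331, 273, 10, 15] [0.631 0.291] 
 blue [410.8 293.7] 90 [406, 286, 10, 17] [0.51  0.451] 
 green [244.5 188.6] 703 [206, 166, 85, 44]
[[107, 173, 222], [112, 183, 229], [109, 175, 223], [56, 112, 170]]
side
 blue [259.6 211.9] 281 [234, 185, 51, 48] [0.594 0.053] 
 blue [286.6 254.8] 150 [282, 246, 10, 18] [0.506 0.255] 
 blue [239.1 262.8] 152 [234, 255, 11, 17] [0.629 0.291] 
 blue [334.3 274.9] 156 [329, 267, 11, 17] [0.383 0.33 ] 
 blue [284.  308.9] 189 [279, 299, 11, 20] [0.506 0.451] 
 green [307.  192.7] 240 [294, 185, 27, 15]
[[88, 142, 184], [89, 138, 176], [88, 138, 176]]
[[17, 132, 222], [18, 130, 229], [17, 130, 223], [15, 169, 173], [15, 170, 159]]
```

View pics/c1.png

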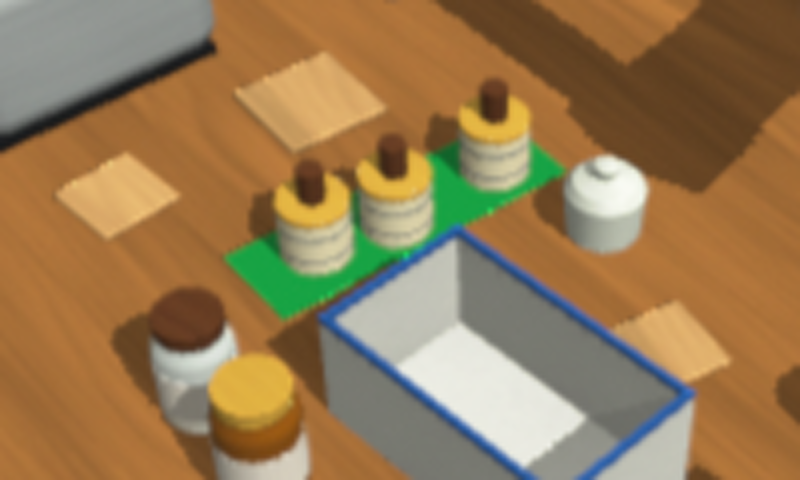

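The crop shows board A at crop (310,102), board B at (118,195) and board C, partly hidden, at (672,345). I'll take their corner sizes, then get a wrist view above the dippers.

```bash
cat >> h.py <<'E'
from scipy.spatial.transform import Rotation as Ro
def down(yaw): return (Ro.from_euler('z',yaw)*Ro.from_euler('x',np.pi)).as_rotvec()  # tool y along (sin yaw,-cos yaw)
E
python3 - <<'E'
from h import *
S=cam("scene")
f=lambda L,z:np.array([onz(S,(150+x/4-.4,130+y/4-.4),z)[:2] for x,y in L])
for n,L,z in(("A",[(235,97),(325,53),(386,107),(295,151)],.008),("B",[(55,192),(127,153),(180,195),(108,237)],.008),("bin3",[(322,318),(458,230),(692,394)],.115),("C2",[(680,301),(730,355)],.008),("mat",[(226,258),(282,317),(565,172)],.003)):
    P=f(L,z);print(n,P.round(3).tolist(),"mean",P.mean(0).round(3),"sides",np.linalg.norm(np.roll(P,-1,0)-P,axis=1).round(3))
for x,y,yaw in((.5,.22,1.57),(.5,.3,1.2)):
    q=bot.inverse_kinematics([x,y,.33],down(yaw));print(q)
bot.goto([.48,.24,.36],down(1.57))
W=cam("wrist");cv2.imwrite("pics/w1.png",W["pixels"]);print(W["C"],W["R"].round(2).tolist(),bot.current_joints(),bot.current_clock())
E
```

```text
A [[0.526, -0.501], [0.417, -0.502], [0.421, -0.395], [0.527, -0.397]] mean [ 0.473 -0.449] sides [0.109 0.107 0.106 0.104]
B [[0.731, -0.491], [0.652, -0.496], [0.645, -0.414], [0.725, -0.408]] mean [ 0.688 -0.452] sides [0.08  0.082 0.081 0.084]
bin3 [[0.689, -0.114], [0.545, -0.124], [0.521, 0.129]] mean [ 0.585 -0.036] sides [0.145 0.254 0.295]
C2 [[0.383, -0.018], [0.394, 0.056]] mean [0.388 0.019] sides [0.075 0.075]
mat [[0.656, -0.322], [0.66, -0.229], [0.345, -0.215]] mean [ 0.554 -0.255] sides [0.093 0.315 0.329]
[ 1.93212574e-01  3.26613596e-02  1.50676748e+00 -4.44089210e-16
  1.60216382e+00  1.94008901e-01]
[ 3.33315345e-01  1.30299830e-01  1.40324184e+00 -4.44089210e-16
  1.60805098e+00  7.04111672e-01]
[0.47902811 0.30770607 0.5299162 ] [[1.0, -0.0, -0.0], [-0.0, -0.97, 0.24], [-0.0, -0.24, -0.97]] [ 2.37202185e-01  4.91785234e-03  1.47771977e+00 -1.18397552e-04
  1.65929384e+00  2.39085553e-01] 3.2167
```

View pics/w1.png

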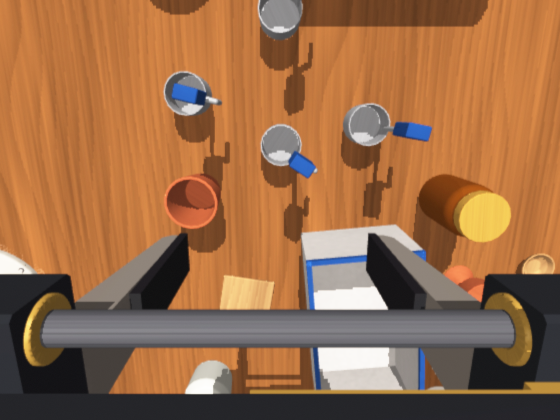

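Board A measures about 107 mm, so it is the 110 mm one. B is about 80 mm and C about 75 mm. In the wrist view the cup openings are at (186,93), (281,145), (367,124) and (280,12). Next I'll get dipper yaws and fit the rim.

```bash
cat >> h.py <<'E'
def rect(d,m,z):
    ys,xs=np.nonzero(m); P=np.array([onz(d,p,z)[:2] for p in zip(xs,ys)],np.float32)
    return cv2.minAreaRect(P)
E
python3 - <<'E'
from h import *
W=cam("wrist")
for c,a,b,m in blobs(mask(W,*BLUE)):
    if a<1500 and b[1]<200: print(c,a,onz(W,c,.145).round(3),"rect",[np.round(v,3) for v in rect(W,m,.15)])
for c in((186,93),(281,145),(367,124),(280,12)): print("cup",onz(W,c,.042).round(3))
bot.goto([.605,-.17,.42],down(1.57))
B=cam("wrist");m=mask(B,*BLUE);cv2.imwrite("pics/w2.png",B["pixels"])
for c,a,b,mm in blobs(m): print(c,a,b,[np.round(v,4) for v in rect(B,mm,.115)])
print(bot.current_clock())
E
```

```text
[187.8  94. ] 483 [0.385 0.331 0.145] rect [array([0.387, 0.33 ]), array([0.015, 0.034]), np.float64(74.807)]
[412.1 130.6] 497 [0.623 0.293 0.145] rect [array([0.621, 0.293]), array([0.015, 0.038]), np.float64(79.0)]
[300.9 164.2] 382 [0.504 0.257 0.145] rect [array([0.504, 0.257]), array([0.017, 0.028]), np.float64(56.211)]
cup [0.358 0.338 0.042]
cup [0.483 0.27  0.042]
cup [0.6   0.298 0.042]
cup [0.482 0.435 0.042]
[278.8  82.3] 1855 [212, 0, 129, 139] [array([ 0.6053, -0.0395]), array([0.1495, 0.1677]), np.float64(5.1849)]
4.9083
```

View pics/w2.png

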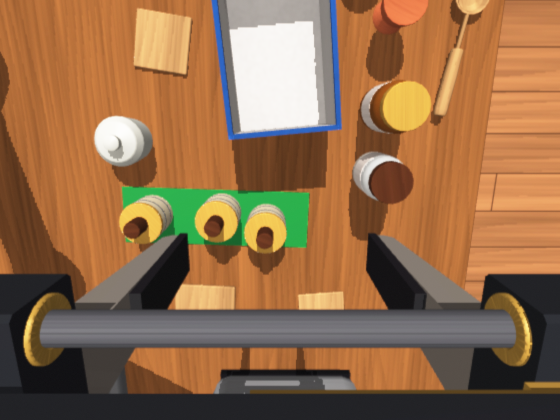

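The rim fit gives a bin centre of about (0.601, 0.0065) with 5.2° yaw. The dipper yaws from cup-to-grip and from the grip rectangle agree: -15°, -33°, -12° and +31°. I'll do the first dipper now.

```bash
cat >> h.py <<'E'
BC=np.array([.6012,.0065]);BY=np.radians(5.18)
def binpt(x,y): return BC+np.array([[np.cos(BY),-np.sin(BY)],[np.sin(BY),np.cos(BY)]])@[x,y]
def grips():
    S,D=cam("scene"),cam("side"); out=[]
    bs=lambda d:[b[0] for b in blobs(mask(d,*BLUE),50) if b[1]<240]
    for p in bs(S):
        for q in bs(D):
            X,e=tri(S,p,D,q)
            if e<.006 and .09<X[2]<.2: out.append(X)
    return np.array(out)
def wz(): return round(float(bot.current_contact_force()[2]),2)
def pick(g,yaw,z=.1265,N=25):
    bot.set_gripper(.55)
    bot.goto([g[0],g[1],.26],down(yaw)); bot.line_to([g[0],g[1],z-.019],max_speed=.12)
    bot.set_gripper(0,N); o=bot.current_opening()
    f0=wz(); bot.line_to([g[0],g[1],.31],max_speed=.15); bot.hold(.2)
    print("picked opening",round(o,3),"F",f0,wz(),"t",bot.current_clock()); return o
def hang(side,y,hx=.0735):
    # side +1/-1; tool yaw chosen by caller convention: yaw BY in both cases
    x=side*(hx-.0115); p=binpt(x,y)
    bot.goto([*p,.31],down(BY)); print("above",bot.current_ee_pos().round(4) if hasattr(bot.current_ee_pos(),'round') else bot.current_ee_pos())
    bot.line_to([*p,.1545-.019],max_speed=.12); print("F",bot.current_contact_force())
    bot.line_to([*p,.1522-.019],max_speed=.03); bot.hold(.2); print("F",bot.current_contact_force())
    bot.set_gripper(.4); bot.line_to([*p,.30],max_speed=.2); print("t",bot.current_clock())
E
python3 - <<'E'
from h import *
G=grips();print(G.round(4))
g=G[np.argmin(np.linalg.norm(G[:,:2]-[.63,.291],axis=1))]
o=pick(g,np.radians(-12))
if o>.12: hang(1,.062)
bot.goto([.605,-.15,.40],down(1.57))
for n in("wrist","side"): cv2.imwrite(f"pics/d3{n}.png",cam(n)["pixels"])
a=cv2.imread("pics/d3wrist.png")[0:200,150:400];b=cv2.imread("pics/d3side.png")[150:350,180:430];cv2.imwrite("pics/d3.png",cv2.resize(np.hstack([a,b]),None,fx=1.6,fy=1.6))
E
```

```text
[[0.3834 0.3301 0.1252]
 [0.5065 0.2534 0.1249]
 [0.6294 0.2901 0.1251]
 [0.5066 0.4498 0.124 ]]
picked opening 0.176 F -0.12 -1.38 t 11.6333
above [0.6573 0.0749 0.31  ]
F [ 0.78114428 -0.33155602 -0.8196241 ]
F [ 0.3822988  -0.17509773 -1.42284683]
t 16.0417
```

View pics/d3.png

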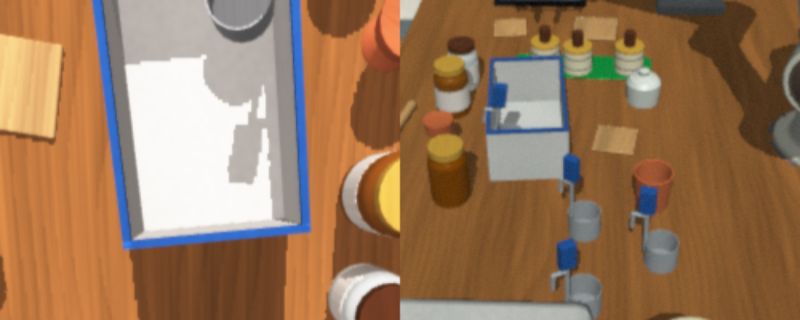

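Dipper 3 hangs upright on the +x wall, with its grip at crop (498,95). Next are the other three.

```bash
cat > n.py <<'E'
from h import *
def near(p):
    G=grips(); print("grips",G.round(3).tolist())
    d=np.linalg.norm(G[:,:2]-p,axis=1); i=np.argmin(d); print("off",d[i].round(4)); return G[i] if d[i]<.008 else None
def do(p,th,side,y):
    g=near(p)
    if g is None: print("MOVED");return False
    if pick(g,th)<.12: return False
    hang(side,y); return True
E
python3 - <<'E'
from n import *
r=np.radians
ok=do([.5065,.2534],r(-33),1,-.062)
bot.goto([.48,.2,.33],down(1.57))
W=cam("wrist")
for c,a,b,m in blobs(mask(W,*BLUE),50):
    if b[1]+b[3]<230 and a<1500: print(c,[np.round(v,3) for v in rect(W,m,.15)])
ok=ok and do([.3834,.3301],r(-15)+np.pi,-1,-.062)
bot.goto([.6,-.15,.40],down(1.57))
for n in("wrist","side","scene"): cv2.imwrite(f"pics/e{n}.png",cam(n)["pixels"])
a=cv2.imread("pics/ewrist.png")[0:200,150:400];b=cv2.imread("pics/escene.png")[150:350,180:430];cv2.imwrite("pics/e.png",cv2.resize(np.hstack([a,b]),None,fx=1.6,fy=1.6))
E
```

```text
grips [[0.384, 0.33, 0.125], [0.506, 0.253, 0.125], [0.507, 0.45, 0.124]]
off 0.0003
picked opening 0.178 F -0.06 -1.76 t 24.4083
above [ 0.6685 -0.0486  0.3101]
F [-0.69690492 -0.21679258 -1.33122989]
F [ 0.31713774 -0.30936806 -0.84382734]
t 29.225
[176.8  89.9] [array([0.384, 0.292]), array([0.015, 0.035]), np.float64(71.71)]
grips [[0.649, 0.075, 0.152], [0.38, 0.293, 0.125], [0.507, 0.45, 0.124]]
off 0.0377
MOVED
```

View pics/e.png

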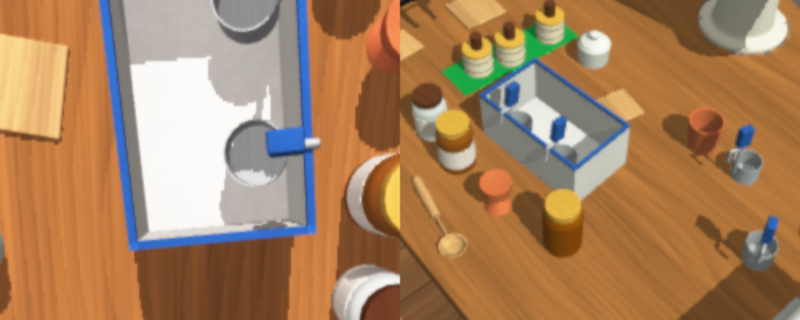

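Dippers 3 and 2 both hang, with grips at scene crop (559,128) and (512,93). Dipper 1 was the one knocked aside, and it is now at (0.380, 0.293) with yaw -18°, so I'll pick it there.

Run:
```python
from n import *
r=np.radians
ok=do([.380,.293],r(-18)+np.pi,-1,-.062)
ok=ok and do([.507,.4498],r(31)+np.pi,-1,.062)
print(ok)
bot.goto([.6,-.12,.42],down(1.57))
for n in("wrist","side","scene"): cv2.imwrite(f"pics/f{n}.png",cam(n)["pixels"])
a=cv2.imread("pics/fwrist.png")[0:200,150:400];b=cv2.imread("pics/fscene.png")[150:350,180:430];cv2.imwrite("pics/f.png",cv2.resize(np.hstack([a,b]),None,fx=1.6,fy=1.6))
print(grips().round(3).tolist(),bot.current_clock())
```

```text
grips [[0.649, 0.075, 0.152], [0.38, 0.293, 0.125], [0.507, 0.45, 0.124]]
off 0.0005
picked opening 0.173 F 0.08 -1.01 t 38.2333
above [ 0.545  -0.0603  0.31  ]
F [-1.46264308 -0.05138675 -1.39171949]
F [-1.03090896  0.82420008 -1.11488826]
t 43.5
grips [[0.579, 0.085, 0.103], [0.638, 0.146, 0.199], [0.649, 0.074, 0.152], [0.507, 0.45, 0.124]]
off 0.0004
picked opening 0.175 F 1.18 -0.94 t 50.05
above [0.5339 0.0629 0.31  ]
F [ 0.63321564  1.04865843 -1.7074936 ]
F [ 0.5553352   0.40238152 -1.38177922]
t 56.0667
True
[[0.542, 0.041, 0.135], [0.649, 0.075, 0.152]] 57.875
```

View pics/f.png

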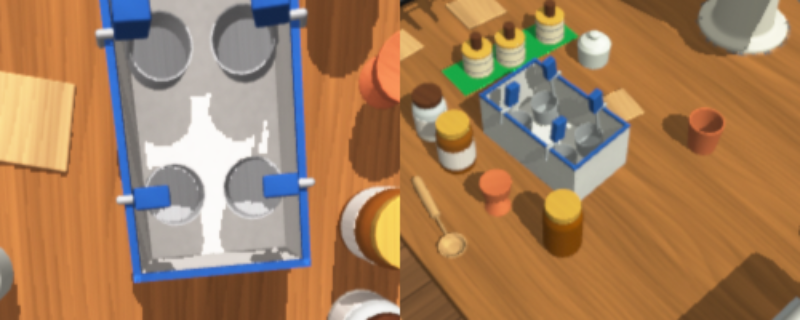

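All four dippers hang, with grips at wrist crop (130,15), (272,8), (152,197) and (281,185), cups inside and off the floor. Next I'll locate the knobs and weigh the tins.

```bash
cat >> n.py <<'E'
def knobs():
    S,D=cam("scene"),cam("side"); out=[]
    f=lambda d:[b[0] for b in blobs(mask(d,(0,80,20),(15,255,95)),15) if b[1]<200]
    for p in f(S):
        for q in f(D):
            X,e=tri(S,p,D,q)
            if e<.008 and .065<X[2]<.11 and -.55<X[1]<-.15: out.append(X)
    return np.array(out)
E
python3 - <<'E'
from n import *
K=knobs();print(K.round(4).tolist())
W0=cam("scene")
print([onz(W0,p,.084).round(3).tolist() for p in((227.7,175.5),(248.2,169),(273.5,155.2))])
bot.goto([.49,-.40,.33],down(1.57))
W=cam("wrist");cv2.imwrite("pics/t1.png",W["pixels"])
for c,a,b,m in blobs(mask(W,(15,140,120),(30,255,255)),200): print("brass",c,a,b,onz(W,(b[0]+b[2]/2,b[1]+b[3]/2),.066).round(3)[:2])
g=mask(W,*GREEN);print("mat",[np.round(v,3) for v in rect(W,g,.003)])
print(bot.current_clock())
E
```

```text
[[0.3911, -0.2655, 0.0805], [0.5096, -0.2616, 0.081]]
[[0.586, -0.276, 0.084], [0.51, -0.258, 0.084], [0.393, -0.26, 0.084]]
brass [293.3  51.9] 2269 [265, 20, 58, 63] [ 0.509 -0.258]
brass [191.9  54.5] 2251 [160, 23, 61, 63] [ 0.389 -0.262]
brass [357.3  69.4] 2106 [330, 39, 57, 61] [ 0.584 -0.278]
brass [169.2 329.7] 423 [164, 293, 17, 73] [ 0.343 -0.62 ]
brass [382.  329.8] 796 [369, 293, 23, 73] [ 0.634 -0.62 ]
brass [456.3 385.5] 1183 [382, 382, 154, 11] [ 0.755 -0.716]
mat [array([ 0.496, -0.27 ]), array([0.1  , 0.319]), np.float64(88.09)]
59.275
```

View pics/t1.png

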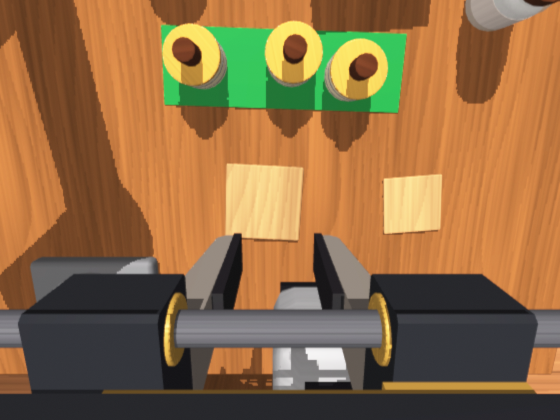

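The wrist view shows the tins at (192,54), (293,52) and (357,69). The 110 mm board has corners (228,164), (303,168), (298,241) and (226,237), and the smaller board beside it is at (412,204). Now I'll weigh the tins.

Run:
```python
from n import *
W=cam("wrist")
P=np.array([onz(W,p,.008)[:2] for p in((228,164),(303,168),(298,241),(226,237))]);B=P.mean(0)
print("board",B.round(4),np.linalg.norm(np.roll(P,-1,0)-P,axis=1).round(3))
Z=.094-.019
for x,y in((.585,-.277),(.509,-.260),(.390,-.264)):
    bot.set_gripper(.55); bot.goto([x,y,.17],down(0)); bot.line_to([x,y,Z],max_speed=.12)
    f0=wz(); bot.set_gripper(0,40); o=bot.current_opening()
    bot.line_to([x,y,Z+.05],max_speed=.1); bot.hold(.4); f=np.mean([wz() for _ in range(3)]); print((x,y),"open",round(o,3),"F",f0,f,"t",bot.current_clock())
    if o<.2: print("missed");break
    if f-f0<-4:
        bot.line_to([x,y,Z+.14],max_speed=.12); bot.goto([*B,Z+.14],down(0)); bot.line_to([*B,Z+.012],max_speed=.1)
        bot.line_to([*B,Z+.0055],max_speed=.03); bot.hold(.2); print("F",wz()); bot.set_gripper(.55)
        bot.line_to([*B,.25],max_speed=.15); print("placed"); break
    bot.line_to([x,y,Z+.008],max_speed=.1); bot.line_to([x,y,Z+.0005],max_speed=.03); bot.hold(.1); bot.set_gripper(.55); bot.line_to([x,y,.17],max_speed=.15)
bot.goto([.3,-.5,.3],down(0))
for n in("side","scene"): cv2.imwrite(f"pics/z{n}.png",cam(n)["pixels"])
a=cv2.imread("pics/zside.png")[130:330,180:430];b=cv2.imread("pics/zscene.png")[130:330,150:400];cv2.imwrite("pics/z.png",cv2.resize(np.hstack([a,b]),None,fx=1.6,fy=1.6))
print(bot.current_clock())
```

```text
board [ 0.4701 -0.4527] [0.106 0.109 0.107 0.108]
(0.585, -0.277) open 0.278 F 0.64 -7.16 t 63.8083
F -6.48
placed
70.25
```

View pics/z.png

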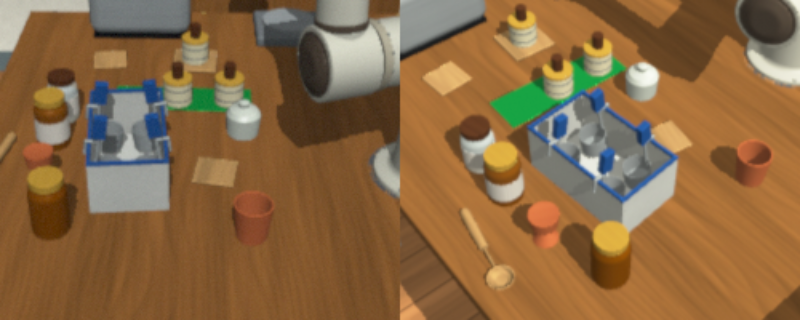

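The side crop shows the full tin (about 7.8 N) on the board at (195,48), both empties on the mat at (178,85) and (230,84), and four dippers hanging. I'll check the tin's centring before handing in.

Run:
```python
from n import *
bot.goto([.47,-.53,.36],down(1.57))
W=cam("wrist")
for c,a,b,m in blobs(mask(W,(15,140,120),(30,255,255)),200):
    if b[1]+b[3]<260: print("brass",c,b,onz(W,(b[0]+b[2]/2,b[1]+b[3]/2),.071).round(3)[:2],onz(W,(b[0]+b[2]/2,b[1]+b[3]/2),.066).round(3)[:2])
cv2.imwrite("pics/y.png",W["pixels"]); print(bot.current_clock())
```

```text
brass [278.  109.7] [252, 83, 53, 55] [ 0.47  -0.454] [ 0.47  -0.454]
71.525
```

View pics/y.png

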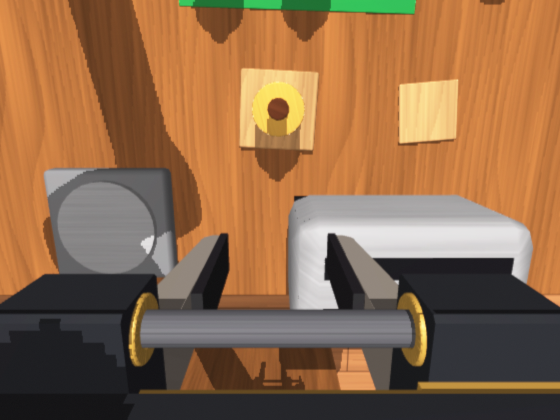

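The full tin stands centred at (278,109) on the 110 mm board, whose image centre is also about (278,109).

```bash
python3 -c "
from workcell import bot
print(bot.job_done())"
```

```text
the job is handed in; nothing more can be done
None
```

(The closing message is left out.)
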